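# Take the pressure cap off a jewellery steam cleaner

## Robot

A 7-joint arm with a two-finger parallel gripper is mounted at the origin on the work surface. World frame = base frame: x ahead of the robot, y to its left, z up, the work surface at z = 0. Lengths are in m, angles in rad, forces in N, time in s.
With the tool pointing down it reaches from about 0.4 to 0.85 m from the base axis. Payload 4.5 kg.
Tool frame: the origin (TCP) lies where the fingers leave the gripper's body, on its centre line; the fingertips stand 64 mm ahead of it and the grasp point (between the pads) lies 45 mm ahead of it; z points along the fingers, y is the direction in which the jaws open and shut (so a half turn about z gives the same grasp; the last joint's range is limited). The gripper opens to 88 mm and grips with 3 to 60 N. Pads are 18 mm wide; open, the fingers measure 123 mm over their backs; the gripper's body (75 mm by 187 mm) begins 45 mm behind the grasp point.
Start: joints at [1.166, 0.689, -0.195, 1.565, 0.157, 0.902, -0.215], TCP at [0.266, -0.566, 0.303] pointing down, gripper open.
Joint ranges: [-3.01, 3.01], [-0.46, 2.08], [-1.47, 1.51], [0.13, 2.56], [-1, 4.14], [0.04, 2.09], [-2.66, 2.66]. Speed limits (rad/s): [2.57, 2.57, 3.14, 3.14, 3.14, 3.14, 3.14].

## Interface

Orientations are given as a unit quaternion [x, y, z, w].
In Python, from plant import monitor, snapshot, workorder, finder gives the robot as it stands.
- The arm moves only by the tool carry_out, never from a script. Its argument "motion" is one flat list of numbers, 6 for each row, row after row: the shift along the tool's x, y, z in cm, then the turn, a rotation vector about the tool's x, y, z in rad. In form: [x, y, z, rx, ry, rz, x, y, z, rx, ry, rz, ...]. A call has 1 to 8 rows; each row shifts and turns the commanded pose from where the row before left it, along the tool's axes as they then stand; what a row does not reach is not made up. A row lasts 1/8 s, in which the tool goes at most 62.5 mm and 10.7 degrees, less where a joint would pass 70% of its speed; a pose out of reach is approached as far as the arm can. A call with a gripper value outside its range is refused whole. "hand" is the finger opening in cm, from 0 to 8.81, set as the call begins (left out, the last holds). The fingers move at their own pace and stop on an object; "grip_force" is the grip in N (left out, the last holds). Time passes only in rows, so rows that do not move let the fingers close. It gives the time, the measured TCP pose, the force and the opening at its end, in the units of the state.
- monitor.get_state(): the state, without advancing time (a new reading comes with each control period).
- snapshot(name): name is "scene" or "top" or "wrist"; returns a dict with "frame" (400x640x3 uint8, red, green, blue), "range_z" (400x640 float32, m along the optical axis (not along the pixel's ray), 0 where there is no reading), "fx", "fy", "cx", "cy" (pixels), "D" ([k1, k2, p1, p2, k3] as OpenCV has them; the pictures are not rectified), "rvec" (rotation vector, rad) and "tvec" (3), from world to camera coordinates, as OpenCV has them; the wrist camera has in their place "hand_eye" (4x4, takes a point from camera to tool coordinates, whose origin is the TCP and whose axes are the flange's). Camera axes: x right, y down, z forward; pixel columns grow to the right and rows downward; lengths in m; the calibration is good to about 2 mm. A picture is of the moment at which its call begins: read the wrist's pose just before it.
- workorder.finish_job(): hands the job in, once; it reports no verdict.
Trained networks look in a picture, given as the dict that the camera call returned (one of the last four; its "shot" number tells which), for a name from the list of things; names that differ only in an ending like _2 or _b are one class to them, and where a whole thing is asked for, a point or a joint stands for the part that bears it (a point fixed in the world has none). Each returns a list of dicts, best first, with "p" (0 to 1); they miss things now and then, are a little off and sometimes report something else, mostly with a low value. They report only what shows in the picture. A call takes as long as a camera call.
- finder.masks_of(picture, thing): "pixels" (400x640 bool, what is visible of it) and "extent" ([left, top, right, bottom] in pixels, round what is visible of it).
The state is a dict: "clock": time; "q": joint angles; "qd": joint speeds; "joint_torque": joint torques, N m; "tool_pos": TCP position; "eef_rot": TCP orientation; "contact_force": force on the tool from outside, world axes, zero at the start; "moment": the same for the moment, N m; "opening": opening from 0.0 (shut) to 1.0 (fully open).
Only numpy, scipy, OpenCV 4.12 (cv2) and the standard library are available. Lean on these libraries where they do the work, as an engineer would, in place of code of your own. Each camera call takes 0.05 s, during which the arm holds its last target. There are 200 camera calls.

## Task

Take the pressure cap off the steam cleaner: turn it anticlockwise (seen from above) to its first stop, press it down there and turn it on past the stop until it releases, then lift it off and stand it gently upright in the wooden tray. Feel for the stops, never force the cap against them or ram it down, and leave the ring cone, the ring box and the loupe where they are.

Things in the scene. Friction and masses are not known exactly. Their poses are not given: they have to be found in the camera images.
- cap: Pressure cap, about 150 g, locked in the neck. Origin: centre of its plug's foot; z up, the axis of turning; x along the grip bar. Heights above origin, mm: steel plug dia 32 from 0 to 19, with two lugs (48 over both, 8 wide, along x) from 2 to 7; black disc dia 68 from 19 to 27; on it the upright grip bar 56 long (x), 14 wide (y), up to 54.
- cap_grip (a point): Middle of the cap's grip bar, on the cap's axis, 40 mm above the cap's origin; a 35 N pinch across y turns and presses it. Turned anticlockwise the cap meets its first stop after 0.15 to 0.8 rad: this differs each time, shows in no pose, and is felt as a moment rising above 0.3 Nm (running friction: about 0.1). Short of the stop (by over 0.1 rad) a ledge lets it go down 1.5 mm only.
- neck (a point): Centre of the neck's top rim. At the first stop, or up to 0.06 rad short of it, the cap must be pushed down 4.5 to 7 mm against a spring: 11 N at 4 mm, 13 N at 7 mm, the hard bottom. Held down it turns on 0.7 to 0.8 rad to an end stop, also felt; within 0.07 rad of that it is released: let up, it springs to 8 mm above its start and lifts straight out (clear at 20 mm above its start).
- boiler: Compact countertop steam cleaner: fixed stainless box 200 x 200 mm, 165 high. Origin: centre of its underside, z up, gauge on its -x side. Round steel neck, dia 72, 26 high, in the middle of its top; the cap's axis is its own. Summed contact forces between cap and cleaner must stay under 55 N: 17 at rest, 13 bottomed, plus excess push; turning against a stop adds about 50 N per Nm.
- tray: Square wooden tray, fixed, 150 x 150 mm outside, 18 high, walls and floor 6 thick. Origin: centre of its underside, z up. The cap stands in it on its plug. Set it down slowly (10 mm/s): a bump of over 60 N, or a fall of over 7 mm, is too hard.
- ring_cone: Velvet ring cone with a ring on it, diameter 54, 80 high, loose bystander. Origin: centre of its underside.
- ring_box: Closed ring box, 52 x 52 x 40 mm, loose bystander. Origin: centre of its underside.
- loupe: Small round loupe, diameter 34, 26 high, loose bystander. Origin: centre of its underside.

How it is judged:
On the way, in this order (a step that is already met when the one before it is completed fails the run):
1. the cap is pressed down (at least 3.5 mm) (z of cap in the frame of boiler below 0.1755 m), for 0.1 s.
2. the cap is lifted clear of the neck (z of cap in the frame of boiler above 0.195 m), for 0.1 s.
At the end, for the whole second after the job is handed in: The cap stands upright (within 7 degrees) on the tray's floor, at rest, its axis within 60 mm of the tray's middle each way (x of cap in the frame of tray between -0.06 and 0.06 m and y of cap in the frame of tray between -0.06 and 0.06 m and z of cap in the frame of tray below 0.012 m and angle between cap's own z axis and vertical below 0.12 rad and linear speed of cap below 0.02 m/s); the robot touches nothing.
It fails at once if the cap is forced or rammed: more than 55 N between it and the steam cleaner (contact force between cap and boiler above 55 N).
It fails at once if the cap is dropped or banged into the tray: more than 60 N between them (contact force between cap and tray above 60 N).
It fails at once if the cap is dropped or thrown into the tray: faster than 0.4 m/s less than 24 mm above its floor (horizontal distance between cap and tray below 0.08 m and z of cap in the frame of tray below 0.03 m and linear speed of cap above 0.4 m/s).
It fails at once if the ring cone, the ring box or the loupe is moved more than 15 mm (distance of any of ring_cone, ring_box, loupe from where it was at the start of the episode above 0.015 m).
It also fails if it takes over 72 s, if anything falls off the work surface, if the arm or the gripper's body presses on something with over 40 N, if the wrist force passes 120 N, or if a joint passes its speed limit or range.

## Working session

There is one attempt and no reset: what is moved stays moved. The work goes in short steps, Python scripts to look and compute and a tool call to move; the robot and the scene stay as the last step left them, time stands still between calls to the robot, and variables do not carry over. Pictures are saved under pics/ and viewed, about 8 in all and at most 12, crops included, and the job is handed in when it is done.

Besides the shell and the picture viewer there is one more tool, called after "Request:" in YAML: its name, and indented under it one key for each argument. carry_out: Moves the arm, as the interface text tells. Its arguments: {"type":"object","properties":{"motion":{"type":"array"},"hand":{"type":"number"},"grip_force":{"type":"number"}},"required":["motion"]}

```bash
mkdir -p pics; ls; cat > h.py <<'E'
import numpy as np, cv2
from plant import monitor, snapshot, workorder, finder
from scipy.spatial.transform import Rotation as R
def save(p,n): cv2.imwrite('pics/'+n,p['frame'][:,:,::-1])
def cloud(p,mask,st=None):
    v,u=np.nonzero(mask&(p['range_z']>0)); z=p['range_z'][v,u].astype(float)
    K=np.array([[p['fx'],0,p['cx']],[0,p['fy'],p['cy']],[0,0,1.]])
    n=cv2.undistortPoints(np.stack([u,v],1).astype(float)[:,None],K,np.array(p['D'],float))[:,0]
    c=np.c_[n*z[:,None],z]
    if 'hand_eye' in p:
        H=np.array(p['hand_eye']); t=c@H[:3,:3].T+H[:3,3]
        return R.from_quat(st['eef_rot']).apply(t)+st['tool_pos']
    Rm=cv2.Rodrigues(np.array(p['rvec'],float))[0]
    return (c-np.array(p['tvec']).ravel())@Rm
E
python3 - <<'E'
from h import *
s=monitor.get_state(); print({k:np.round(v,3) for k,v in s.items()})
for cam in ['top','scene']:
    p=snapshot(cam); save(p,cam+'0.png')
    for t in ['cap','boiler','tray','ring_cone','ring_box','loupe']:
        for m in finder.masks_of(p,t)[:1]:
            c=cloud(p,m['pixels'])
            if len(c)<5: print(cam,t,'few');continue
            top=c[c[:,2]>np.percentile(c[:,2],98)-.006]
            r=cv2.minAreaRect((top[:,:2]*1000).astype(np.float32))
            print(cam,t,round(m['p'],2),m['extent'],'min',np.percentile(c,2,0).round(3),'max',np.percentile(c,98,0).round(3),'top rect',np.round(r[0]),np.round(r[1]),round(r[2],1))
E
```

```text
pics
{'clock': np.float64(0.0), 'q': array([ 1.166,  0.69 , -0.195,  1.566,  0.157,  0.902, -0.215]), 'qd': array([ 0.001, -0.   , -0.   ,  0.003, -0.001,  0.001,  0.001]), 'joint_torque': array([ 0.0000e+00, -5.2756e+01, -1.2670e+00, -1.5343e+01, -5.3000e-02,
        7.0000e-03,  0.0000e+00]), 'tool_pos': array([ 0.265, -0.565,  0.302]), 'eef_rot': array([ 0.976,  0.218, -0.   , -0.001]), 'contact_force': array([ 0.683,  0.412, -0.091]), 'moment': array([ 0.023,  0.051, -0.052]), 'opening': np.float64(1.0)}
top cap 0.79 [435.3, 194.8, 472.3, 232.3] min [ 0.489 -0.26   0.204] max [ 0.549 -0.202  0.234] top rect [ 520. -232.] [55. 13.] 1.8
top boiler 0.97 [373.0, 160.2, 504.9, 282.4] min [ 0.416 -0.329  0.001] max [ 0.617 -0.127  0.18 ] top rect [ 518. -231.] [68. 67.] 74.3
top tray 0.74 [190.7, 192.7, 259.6, 260.3] min [0.435 0.145 0.002] max [0.579 0.292 0.019] top rect [507. 219.] [150. 151.] 2.7
top ring_cone 0.59 [301.2, 151.8, 322.8, 178.4] min [0.629 0.004 0.01 ] max [0.663 0.048 0.079] top rect [653.  26.] [17. 18.] 70.5
top ring_box 0.87 [310.9, 201.9, 341.8, 233.3] min [ 0.4
[... 314 characters left out ...]
 [ 524. -233.] [53. 15.] 5.0
scene boiler 0.59 [125.0, 114.0, 267.0, 250.5] min [ 0.434 -0.319  0.007] max [ 0.628 -0.125  0.185] top rect [ 529. -225.] [53. 71.] 50.3
scene tray 0.64 [385.4, 211.0, 469.3, 293.2] min [0.436 0.147 0.003] max [0.584 0.291 0.019] top rect [509. 219.] [153. 149.] 2.9
scene ring_cone 0.74 [302.0, 263.8, 329.7, 298.8] min [0.649 0.008 0.006] max [0.68  0.05  0.078] top rect [656.  27.] [16. 17.] 59.0
scene ring_box 0.87 [297.6, 208.1, 331.6, 246.4] min [ 0.502 -0.038  0.005] max [0.563 0.024 0.042] top rect [530.  -8.] [53. 53.] 53.0
scene loupe 0.77 [321.2, 192.3, 333.2, 206.3] min [ 0.43  -0.015  0.003] max [0.46  0.014 0.028] top rect [445.  -2.] [32. 31.] 36.2
```

Request:
carry_out:
  motion: [4,-2.1,-1.5,0,0,0,4,-2.1,-1.5,0,0,0,4,-2.1,-1.5,0,0,0,4,-2.1,-1,0,0,0,4,-2.1,0,0,0,0,4,-2.1,0,0,0,0,4,-2.1,0,0,0,0,4,-2.1,0,0,0,0]
  hand: 6
  grip_force: 35

```text
clock: 1.7
tool_pos: [0.4847, -0.2766, 0.3579]
eef_rot: [0.976, 0.218, 0.0, 0.0]
contact_force: [1.4, 0.4, -0.0]
opening: 0.679
```

Request:
carry_out:
  motion: [4.0,-2.1,0,0,0,0,0,0,0,0,0,0.13,0,0,0,0,0,0.13,0,0,0,0,0,0.13,0,0,0,0,0,0,0,0,0,0,0,0]

```text
clock: 2.45
tool_pos: [0.5112, -0.2417, 0.3578]
eef_rot: [1.0, 0.026, 0.0, 0.0]
contact_force: [-0.1, 1.2, -0.6]
opening: 0.679
```

```bash
cat > w.py <<'E'
from h import *
import sys
s=monitor.get_state(); p=snapshot('wrist'); save(p,sys.argv[1])
print({k:np.round(s[k],3) for k in ['clock','q','tool_pos','contact_force','moment']})
Rt=R.from_quat(s['eef_rot']); x=Rt.apply([1,0,0]); z=Rt.apply([0,0,1]); print('tool x yaw',np.arctan2(x[1],x[0]),'z',z.round(4))
for m in finder.masks_of(p,'cap')[:2]:
    c=cloud(p,m['pixels'],s); zt=np.percentile(c[:,2],95); top=c[abs(c[:,2]-zt)<.004]
    r=cv2.minAreaRect((top[:,:2]*1000).astype(np.float32)); print(round(m['p'],2),m['extent'],'ztop',zt,r)
    d=c[:,:2]-top[:,:2].mean(0); e=np.linalg.svd(top[:,:2]-top[:,:2].mean(0),full_matrices=False)[2][0]
    print('bar yaw',np.arctan(e[1]/e[0]),'mean',top.mean(0))
    ctr=np.array(r[0])/1000; print('need in tool xy cm',Rt.inv().apply(np.r_[ctr-s['tool_pos'][:2],0])*100)
E
python3 w.py w1.png
```

```text
{'clock': np.float64(2.45), 'q': array([ 0.41 ,  0.541, -0.082,  1.682,  0.053,  0.92 , -1.212]), 'tool_pos': array([ 0.511, -0.242,  0.358]), 'contact_force': array([-0.104,  1.205, -0.581]), 'moment': array([-0.   ,  0.002, -0.012])}
tool x yaw 0.051066102536290625 z [ 1.e-04 -0.e+00 -1.e+00]
0.71 [256.9, 140.3, 356.2, 245.2] ztop 0.23311067916664366 ((522.2718505859375, -232.8427276611328), (55.100425720214844, 14.015698432922363), 3.4980084896087646)
bar yaw 0.05566981682256893 mean [ 0.52361742 -0.23290313  0.23233707]
need in tool xy cm [ 1.15500227e+00 -8.26956817e-01  5.27371316e-05]
```

View pics/w1.png

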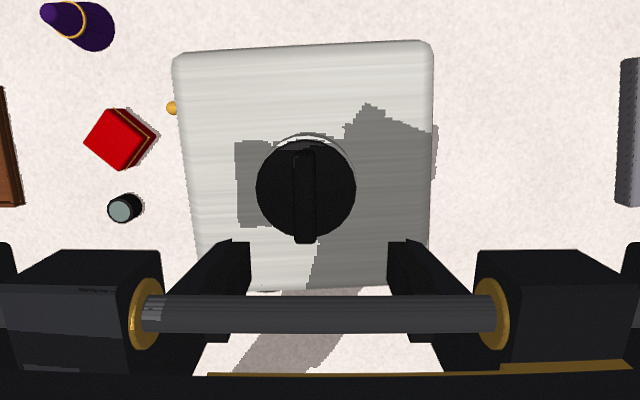

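Request:
carry_out:
  motion: [1.15,-0.83,0,0,0,0,0,0,2,0,0,0,0,0,2,0,0,0,0,0,2,0,0,0,0,0,1.5,0,0,0,0,0,0,0,0,0,0,0,0,0,0,0]

```text
clock: 3.42
tool_pos: [0.5228, -0.2329, 0.2833]
eef_rot: [1.0, 0.025, 0.001, 0.0]
contact_force: [0.4, -0.9, 0.6]
opening: 0.68
```

The picture shows the cap (disc centred near pixel 305,190) with its bar upright in the image, centred between the open fingers; ring box, cone and loupe are off to the left.

Request:
carry_out:
  motion: [0,0,0.5,0,0,0,0,0,0.4,0,0,0,0,0,0,0,0,0]

```text
clock: 3.8
tool_pos: [0.522, -0.2328, 0.2735]
eef_rot: [1.0, 0.024, -0.0, -0.0]
contact_force: [-0.7, 0.3, -0.1]
opening: 0.679
```

Request:
carry_out:
  motion: [0,0,0,0,0,0,0,0,0,0,0,0,0,0,0,0,0,0,0,0,0,0,0,0,0,0,0,0,0,0]
  hand: 0
  grip_force: 35

```text
clock: 4.42
tool_pos: [0.5223, -0.2327, 0.2738]
eef_rot: [1.0, 0.024, 0.0, -0.0]
contact_force: [-0.4, 0.1, 0.1]
opening: 0.153
```

```bash
cat > st.py <<'E'
from h import *
s=monitor.get_state()
x=R.from_quat(s['eef_rot']).apply([1,0,0]); z=R.from_quat(s['eef_rot']).apply([0,0,1])
print({k:np.round(s[k],4) for k in ['clock','tool_pos','contact_force','moment','opening']},'yaw',round(np.arctan2(x[1],x[0]),4),'z',z.round(4),'q7',s['q'][6].round(2))
E
python3 st.py
```

```text
{'clock': np.float64(4.425), 'tool_pos': array([ 0.5223, -0.2327,  0.2738]), 'contact_force': array([-0.404 ,  0.0963,  0.076 ]), 'moment': array([-0.1224,  0.1496, -0.0166]), 'opening': np.float64(0.153)} yaw 0.0489 z [ 0.e+00  3.e-04 -1.e+00] q7 -1.25
```

Request:
carry_out:
  motion: [0,0,0,0,0,-0.04,0,0,0,0,0,-0.04,0,0,0,0,0,-0.04,0,0,0,0,0,0]

```text
clock: 4.92
tool_pos: [0.5223, -0.2328, 0.2738]
eef_rot: [0.996, 0.085, 0.0, -0.0]
contact_force: [-0.2, 0.9, 0.4]
opening: 0.155
```

```bash
python3 st.py
```

```text
{'clock': np.float64(4.925), 'tool_pos': array([ 0.5223, -0.2328,  0.2738]), 'contact_force': array([-0.1586,  0.8519,  0.4362]), 'moment': array([ 0.25  ,  0.1196, -0.0079]), 'opening': np.float64(0.1553)} yaw 0.1696 z [ 2.e-04  2.e-04 -1.e+00] q7 -1.16
```

Request:
carry_out:
  motion: [0,0,0,0,0,-0.02,0,0,0,0,0,-0.02]
  grip_force: 20

```text
clock: 5.18
tool_pos: [0.5223, -0.2329, 0.2738]
eef_rot: [0.994, 0.105, 0.0, 0.0]
contact_force: [-0.6, 0.8, 0.9]
opening: 0.155
```

```bash
python3 st.py
```

```text
{'clock': np.float64(5.175), 'tool_pos': array([ 0.5223, -0.2329,  0.2738]), 'contact_force': array([-0.5781,  0.7508,  0.8737]), 'moment': array([ 0.2277,  0.1056, -0.1454]), 'opening': np.float64(0.1555)} yaw 0.21 z [ 1.e-04 -0.e+00 -1.e+00] q7 -1.13
```

Request:
carry_out:
  motion: [0,0,0,0,0,-0.02,0,0,0,0,0,-0.02]

```text
clock: 5.42
tool_pos: [0.5223, -0.2329, 0.2738]
eef_rot: [0.992, 0.125, 0.0, 0.0]
contact_force: [0.5, 0.8, 2.2]
opening: 0.159
```

```bash
python3 st.py
```

```text
{'clock': np.float64(5.425), 'tool_pos': array([ 0.5223, -0.2329,  0.2738]), 'contact_force': array([0.4656, 0.7974, 2.2135]), 'moment': array([ 0.252 ,  0.1033, -0.0915]), 'opening': np.float64(0.1585)} yaw 0.2502 z [ 2.e-04 -1.e-04 -1.e+00] q7 -1.1
```

Request:
carry_out:
  motion: [0,0,0,0,0,-0.02,0,0,0,0,0,-0.02]

```text
clock: 5.68
tool_pos: [0.5223, -0.2329, 0.2738]
eef_rot: [0.989, 0.145, 0.0, 0.0]
contact_force: [-0.0, 1.5, 2.3]
opening: 0.158
```

```bash
python3 st.py
```

```text
{'clock': np.float64(5.675), 'tool_pos': array([ 0.5223, -0.2329,  0.2738]), 'contact_force': array([-0.0209,  1.5377,  2.3405]), 'moment': array([ 0.1853,  0.0638, -0.1141]), 'opening': np.float64(0.1583)} yaw 0.2902 z [ 1.e-04 -2.e-04 -1.e+00] q7 -1.07
```

Request:
carry_out:
  motion: [0,0,0,0,0,-0.02]

```text
clock: 5.8
tool_pos: [0.5223, -0.233, 0.2738]
eef_rot: [0.988, 0.154, 0.0, 0.0]
contact_force: [-0.1, 0.1, 2.2]
opening: 0.157
```

```bash
python3 st.py
```

```text
{'clock': np.float64(5.8), 'tool_pos': array([ 0.5223, -0.233 ,  0.2738]), 'contact_force': array([-0.1399,  0.1273,  2.2243]), 'moment': array([ 0.1873,  0.1303, -0.0728]), 'opening': np.float64(0.1571)} yaw 0.3101 z [ 2.e-04 -2.e-04 -1.e+00] q7 -1.06
```

Request:
carry_out:
  motion: [0,0,0,0,0,-0.02,0,0,0,0,0,-0.02]

```text
clock: 6.05
tool_pos: [0.5223, -0.233, 0.2738]
eef_rot: [0.985, 0.174, 0.0, 0.0]
contact_force: [-0.3, 1.8, 2.6]
opening: 0.156
```

```bash
python3 st.py
```

```text
{'clock': np.float64(6.05), 'tool_pos': array([ 0.5223, -0.233 ,  0.2738]), 'contact_force': array([-0.2536,  1.7611,  2.5652]), 'moment': array([ 0.1757,  0.0986, -0.0948]), 'opening': np.float64(0.1564)} yaw 0.3501 z [ 2.e-04 -3.e-04 -1.e+00] q7 -1.03
```

Request:
carry_out:
  motion: [0,0,0,0,0,-0.02]

```text
clock: 6.18
tool_pos: [0.5223, -0.233, 0.2738]
eef_rot: [0.983, 0.184, 0.0, 0.0]
contact_force: [0.3, -0.1, 2.8]
opening: 0.158
```

```bash
python3 st.py
```

```text
{'clock': np.float64(6.175), 'tool_pos': array([ 0.5223, -0.233 ,  0.2738]), 'contact_force': array([ 0.2572, -0.1052,  2.8279]), 'moment': array([ 0.0757,  0.0333, -0.0926]), 'opening': np.float64(0.1582)} yaw 0.3702 z [ 2.e-04 -3.e-04 -1.e+00] q7 -1.01
```

Request:
carry_out:
  motion: [0,0,0,0,0,-0.02,0,0,0,0,0,-0.02]

```text
clock: 6.42
tool_pos: [0.5223, -0.233, 0.2738]
eef_rot: [0.979, 0.204, 0.0, 0.0]
contact_force: [0.4, 0.3, 2.6]
opening: 0.157
```

```bash
python3 st.py
```

```text
{'clock': np.float64(6.425), 'tool_pos': array([ 0.5223, -0.233 ,  0.2738]), 'contact_force': array([0.4165, 0.2812, 2.5684]), 'moment': array([ 0.01  ,  0.0101, -0.0811]), 'opening': np.float64(0.1569)} yaw 0.4101 z [ 3.e-04 -2.e-04 -1.e+00] q7 -0.98
```

Request:
carry_out:
  motion: [0,0,0,0,0,-0.02,0,0,0,0,0,-0.02]

```text
clock: 6.68
tool_pos: [0.5223, -0.233, 0.2738]
eef_rot: [0.975, 0.223, 0.0, 0.0]
contact_force: [0.5, 0.4, 1.9]
opening: 0.155
```

```bash
python3 st.py
```

```text
{'clock': np.float64(6.675), 'tool_pos': array([ 0.5223, -0.233 ,  0.2738]), 'contact_force': array([0.4856, 0.3978, 1.8882]), 'moment': array([ 0.0495, -0.0123, -0.1225]), 'opening': np.float64(0.155)} yaw 0.4501 z [ 3.e-04 -2.e-04 -1.e+00] q7 -0.95
```

Request:
carry_out:
  motion: [0,0,0,0,0,-0.02,0,0,0,0,0,-0.02]

```text
clock: 6.92
tool_pos: [0.5223, -0.233, 0.2738]
eef_rot: [0.97, 0.243, 0.0, 0.0]
contact_force: [0.3, 0.1, 3.1]
opening: 0.153
```

```bash
python3 st.py
```

```text
{'clock': np.float64(6.925), 'tool_pos': array([ 0.5223, -0.233 ,  0.2738]), 'contact_force': array([0.253 , 0.1207, 3.0973]), 'moment': array([-0.0428, -0.0442, -0.1122]), 'opening': np.float64(0.1529)} yaw 0.4901 z [ 2.e-04 -2.e-04 -1.e+00] q7 -0.92
```

Request:
carry_out:
  motion: [0,0,0,0,0,-0.02,0,0,0,0,0,-0.02]

```text
clock: 7.18
tool_pos: [0.5223, -0.233, 0.2738]
eef_rot: [0.965, 0.262, 0.0, 0.0]
contact_force: [0.2, 0.3, 2.0]
opening: 0.159
```

```bash
python3 st.py
```

```text
{'clock': np.float64(7.175), 'tool_pos': array([ 0.5223, -0.233 ,  0.2738]), 'contact_force': array([0.1943, 0.3149, 1.9586]), 'moment': array([-0.0643, -0.0858, -0.1571]), 'opening': np.float64(0.1586)} yaw 0.5301 z [ 2.e-04 -2.e-04 -1.e+00] q7 -0.89
```

Request:
carry_out:
  motion: [0,0,0,0,0,-0.02]

```text
clock: 7.3
tool_pos: [0.5223, -0.2329, 0.2738]
eef_rot: [0.962, 0.272, 0.0, 0.0]
contact_force: [1.0, 0.3, 3.5]
opening: 0.159
```

```bash
python3 st.py
```

```text
{'clock': np.float64(7.3), 'tool_pos': array([ 0.5223, -0.2329,  0.2738]), 'contact_force': array([0.9741, 0.2842, 3.541 ]), 'moment': array([-0.0224, -0.0586, -0.1103]), 'opening': np.float64(0.1594)} yaw 0.5501 z [ 2.e-04 -1.e-04 -1.e+00] q7 -0.88
```

Request:
carry_out:
  motion: [0,0,0,0,0,-0.02]

```text
clock: 7.42
tool_pos: [0.5223, -0.2329, 0.2738]
eef_rot: [0.96, 0.281, 0.0, 0.0]
contact_force: [0.5, 0.4, 2.7]
opening: 0.158
```

```bash
python3 st.py
```

```text
{'clock': np.float64(7.425), 'tool_pos': array([ 0.5223, -0.2329,  0.2738]), 'contact_force': array([0.5367, 0.3761, 2.6918]), 'moment': array([-0.0464, -0.0803, -0.0916]), 'opening': np.float64(0.1581)} yaw 0.5701 z [ 2.e-04 -1.e-04 -1.e+00] q7 -0.86
```

Request:
carry_out:
  motion: [0,0,0,0,0,-0.02,0,0,0,0,0,-0.02]

```text
clock: 7.68
tool_pos: [0.5223, -0.2329, 0.2738]
eef_rot: [0.954, 0.3, 0.0, 0.0]
contact_force: [0.9, 0.3, 2.7]
opening: 0.158
```

```bash
python3 st.py
```

```text
{'clock': np.float64(7.675), 'tool_pos': array([ 0.5223, -0.2329,  0.2738]), 'contact_force': array([0.8586, 0.2946, 2.7402]), 'moment': array([-0.0762, -0.1069, -0.1064]), 'opening': np.float64(0.1576)} yaw 0.6102 z [ 2.e-04 -1.e-04 -1.e+00] q7 -0.83
```

Request:
carry_out:
  motion: [0,0,0,0,0,-0.02,0,0,0,0,0,-0.02]

```text
clock: 7.92
tool_pos: [0.5223, -0.2329, 0.2738]
eef_rot: [0.948, 0.319, 0.0, 0.0]
contact_force: [0.2, 0.2, 3.3]
opening: 0.157
```

```bash
python3 st.py
```

```text
{'clock': np.float64(7.925), 'tool_pos': array([ 0.5223, -0.2329,  0.2738]), 'contact_force': array([0.2353, 0.1543, 3.3487]), 'moment': array([-0.0588, -0.0306, -0.0826]), 'opening': np.float64(0.1573)} yaw 0.6502 z [ 1.e-04 -0.e+00 -1.e+00] q7 -0.8
```

Request:
carry_out:
  motion: [0,0,0,0,0,-0.02,0,0,0,0,0,-0.02]

```text
clock: 8.18
tool_pos: [0.5222, -0.2328, 0.2737]
eef_rot: [0.941, 0.338, -0.0, -0.0]
contact_force: [-0.2, 0.5, 3.5]
opening: 0.158
```

```bash
python3 st.py
```

```text
{'clock': np.float64(8.175), 'tool_pos': array([ 0.5222, -0.2328,  0.2737]), 'contact_force': array([-0.2144,  0.5381,  3.5305]), 'moment': array([ 0.0444,  0.0062, -0.1434]), 'opening': np.float64(0.1583)} yaw 0.6901 z [-1.e-04  1.e-04 -1.e+00] q7 -0.77
```

Request:
carry_out:
  motion: [0,0,0,0,0,-0.02,0,0,0,0,0,-0.02]

```text
clock: 8.43
tool_pos: [0.5219, -0.2327, 0.2738]
eef_rot: [0.934, 0.357, -0.0, -0.0]
contact_force: [-1.1, 1.7, 5.2]
opening: 0.156
```

```bash
python3 st.py
```

```text
{'clock': np.float64(8.425), 'tool_pos': array([ 0.5219, -0.2327,  0.2738]), 'contact_force': array([-1.0583,  1.7212,  5.1799]), 'moment': array([ 0.242 ,  0.2598, -0.1611]), 'opening': np.float64(0.1559)} yaw 0.7299 z [-8.e-04  3.e-04 -1.e+00] q7 -0.74
```

Request:
carry_out:
  motion: [0,0,0,0,0,-0.02]

```text
clock: 8.55
tool_pos: [0.5219, -0.2326, 0.2738]
eef_rot: [0.931, 0.366, -0.0, -0.0]
contact_force: [-2.5, 1.2, 5.7]
opening: 0.157
```

```bash
python3 st.py
```

```text
{'clock': np.float64(8.55), 'tool_pos': array([ 0.5219, -0.2326,  0.2738]), 'contact_force': array([-2.4671,  1.1835,  5.7278]), 'moment': array([ 0.2585,  0.2558, -0.3786]), 'opening': np.float64(0.157)} yaw 0.7495 z [-8.e-04  5.e-04 -1.e+00] q7 -0.73
```

Request:
carry_out:
  motion: [0,0,0,0,0,0.015,0,0,0,0,0,0]
  grip_force: 35

```text
clock: 8.8
tool_pos: [0.5219, -0.2326, 0.2738]
eef_rot: [0.933, 0.359, -0.0, -0.0]
contact_force: [-1.4, 0.6, 5.2]
opening: 0.159
```

Request:
carry_out:
  motion: [0,0,0.1,0,0,0,0,0,0.1,0,0,0,0,0,0.05,0,0,0,0,0,0,0,0,0]

```text
clock: 9.3
tool_pos: [0.5219, -0.2326, 0.2721]
eef_rot: [0.933, 0.359, -0.0, -0.0]
contact_force: [-2.4, 2.4, 11.2]
opening: 0.159
```

```bash
python3 st.py
```

```text
{'clock': np.float64(9.3), 'tool_pos': array([ 0.5219, -0.2326,  0.2721]), 'contact_force': array([-2.3545,  2.3848, 11.2394]), 'moment': array([ 0.3254,  0.6699, -0.1197]), 'opening': np.float64(0.159)} yaw 0.7346 z [-4.e-04 -0.e+00 -1.e+00] q7 -0.74
```

Request:
carry_out:
  motion: [0,0,0.08,0,0,0,0,0,0.07,0,0,0,0,0,0,0,0,0]

```text
clock: 9.68
tool_pos: [0.5219, -0.2326, 0.2702]
eef_rot: [0.933, 0.359, -0.0, -0.0]
contact_force: [-1.5, 0.9, 7.4]
opening: 0.157
```

```bash
python3 st.py
```

```text
{'clock': np.float64(9.675), 'tool_pos': array([ 0.5219, -0.2326,  0.2702]), 'contact_force': array([-1.4593,  0.9022,  7.3511]), 'moment': array([ 0.2638,  0.4134, -0.0139]), 'opening': np.float64(0.1572)} yaw 0.7349 z [-6.e-04  1.e-04 -1.e+00] q7 -0.74
```

Request:
carry_out:
  motion: [0,0,0.07,0,0,0,0,0,0.07,0,0,0,0,0,0.06,0,0,0,0,0,0,0,0,0]

```text
clock: 10.18
tool_pos: [0.5219, -0.2326, 0.2684]
eef_rot: [0.933, 0.359, -0.0, -0.0]
contact_force: [-1.2, 0.9, 10.4]
opening: 0.16
```

```bash
python3 st.py; python3 - <<'E'
from h import *
s=monitor.get_state(); p=snapshot('scene'); cv2.imwrite('pics/s1.png',cv2.resize(p['frame'][80:200,120:280,::-1],None,fx=4,fy=4))
E
```

```text
{'clock': np.float64(10.175), 'tool_pos': array([ 0.5219, -0.2326,  0.2684]), 'contact_force': array([-1.2344,  0.8892, 10.3999]), 'moment': array([ 0.3042,  0.5875, -0.0502]), 'opening': np.float64(0.1595)} yaw 0.735 z [-5.e-04 -0.e+00 -1.e+00] q7 -0.74
```

View pics/s1.png

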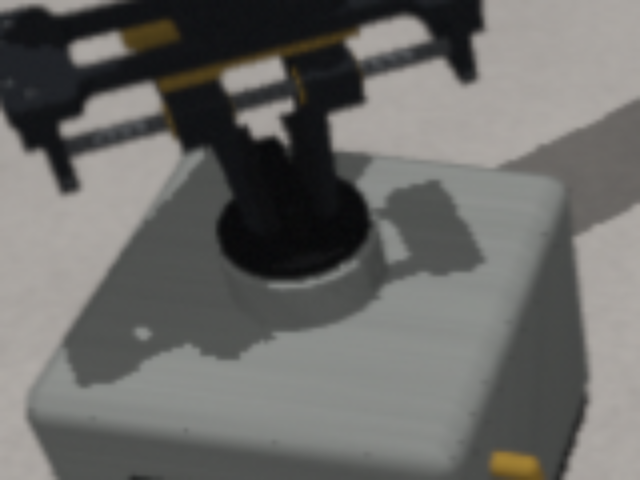

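The crop shows the jaws on the bar (about 290,190) and the disc (300,230) now close to the neck rim.

Request:
carry_out:
  motion: [0,0,0.06,0,0,0,0,0,0,0,0,0]

```text
clock: 10.48
tool_pos: [0.5219, -0.2326, 0.2679]
eef_rot: [0.933, 0.359, -0.0, -0.0]
contact_force: [-2.9, 1.3, 9.9]
opening: 0.161
```

```bash
python3 st.py
```

```text
{'clock': np.float64(10.475), 'tool_pos': array([ 0.5219, -0.2326,  0.2679]), 'contact_force': array([-2.9165,  1.2515,  9.907 ]), 'moment': array([ 0.2928,  0.6043, -0.0178]), 'opening': np.float64(0.1611)} yaw 0.7349 z [-5.e-04 -1.e-04 -1.e+00] q7 -0.74
```

Request:
carry_out:
  motion: [0,0,0,0,0,-0.02,0,0,0,0,0,-0.015]

```text
clock: 10.72
tool_pos: [0.522, -0.2327, 0.2679]
eef_rot: [0.927, 0.376, -0.0, 0.0]
contact_force: [-2.5, 0.6, 10.7]
opening: 0.156
```

```bash
python3 st.py
```

```text
{'clock': np.float64(10.725), 'tool_pos': array([ 0.522 , -0.2327,  0.2679]), 'contact_force': array([-2.5456,  0.6308, 10.6839]), 'moment': array([ 0.3083,  0.5517, -0.0638]), 'opening': np.float64(0.1556)} yaw 0.7704 z [-2.e-04 -2.e-04 -1.e+00] q7 -0.71
```

Request:
carry_out:
  motion: [0,0,0,0,0,-0.02,0,0,0,0,0,-0.02]

```text
clock: 10.98
tool_pos: [0.5222, -0.2328, 0.268]
eef_rot: [0.919, 0.394, 0.0, 0.0]
contact_force: [-2.4, 0.8, 9.5]
opening: 0.157
```

```bash
python3 st.py
```

```text
{'clock': np.float64(10.975), 'tool_pos': array([ 0.5222, -0.2328,  0.268 ]), 'contact_force': array([-2.4023,  0.8264,  9.4525]), 'moment': array([ 0.2129,  0.4798, -0.0105]), 'opening': np.float64(0.1568)} yaw 0.8104 z [ 3.e-04 -4.e-04 -1.e+00] q7 -0.68
```

Request:
carry_out:
  motion: [0,0,0,0,0,-0.02,0,0,0,0,0,-0.02]

```text
clock: 11.22
tool_pos: [0.5223, -0.2328, 0.268]
eef_rot: [0.911, 0.413, 0.0, 0.0]
contact_force: [-1.8, 1.4, 10.9]
opening: 0.153
```

```bash
python3 st.py
```

```text
{'clock': np.float64(11.225), 'tool_pos': array([ 0.5223, -0.2328,  0.268 ]), 'contact_force': array([-1.8111,  1.4147, 10.919 ]), 'moment': array([0.1982, 0.4369, 0.0172]), 'opening': np.float64(0.153)} yaw 0.8504 z [ 6.e-04 -5.e-04 -1.e+00] q7 -0.65
```

Request:
carry_out:
  motion: [0,0,0,0,0,-0.03,0,0,0,0,0,-0.03,0,0,0,0,0,-0.03,0,0,0,0,0,-0.03,0,0,0,0,0,-0.03]

```text
clock: 11.85
tool_pos: [0.5227, -0.2329, 0.2682]
eef_rot: [0.877, 0.48, 0.001, 0.001]
contact_force: [-1.5, 0.8, 9.7]
opening: 0.158
```

```bash
python3 st.py
```

```text
{'clock': np.float64(11.85), 'tool_pos': array([ 0.5227, -0.2329,  0.2682]), 'contact_force': array([-1.5415,  0.8099,  9.6988]), 'moment': array([ 0.1328,  0.2331, -0.0637]), 'opening': np.float64(0.1581)} yaw 1.0007 z [ 1.6e-03 -7.0e-04 -1.0e+00] q7 -0.54
```

Request:
carry_out:
  motion: [0,0,0,0,0,-0.03,0,0,0,0,0,-0.03,0,0,0,0,0,-0.03,0,0,0,0,0,-0.03,0,0,0,0,0,-0.03]

```text
clock: 12.48
tool_pos: [0.523, -0.2329, 0.2683]
eef_rot: [0.839, 0.544, 0.001, 0.001]
contact_force: [-0.4, 0.3, 10.5]
opening: 0.157
```

```bash
python3 st.py
```

```text
{'clock': np.float64(12.475), 'tool_pos': array([ 0.523 , -0.2329,  0.2683]), 'contact_force': array([-0.406 ,  0.3342, 10.5044]), 'moment': array([ 0.1338,  0.2373, -0.0936]), 'opening': np.float64(0.1567)} yaw 1.1507 z [ 2.2e-03 -7.0e-04 -1.0e+00] q7 -0.43
```

Request:
carry_out:
  motion: [0,0,0.03,0,0,-0.03,0,0,0,0,0,-0.03,0,0,0,0,0,-0.03,0,0,0,0,0,-0.03,0,0,0,0,0,-0.03,0,0,0,0,0,-0.03]

```text
clock: 13.22
tool_pos: [0.5229, -0.2328, 0.268]
eef_rot: [0.787, 0.617, 0.001, 0.001]
contact_force: [-1.3, -0.4, 10.3]
opening: 0.154
```

```bash
python3 st.py
```

```text
{'clock': np.float64(13.225), 'tool_pos': array([ 0.5229, -0.2328,  0.268 ]), 'contact_force': array([-1.2924, -0.3885, 10.3341]), 'moment': array([ 0.1265,  0.2094, -0.0308]), 'opening': np.float64(0.1539)} yaw 1.3308 z [ 2.1e-03 -6.0e-04 -1.0e+00] q7 -0.29
```

Request:
carry_out:
  motion: [0,0,0,0,0,-0.02,0,0,0,0,0,-0.02]
  grip_force: 26

```text
clock: 13.48
tool_pos: [0.5229, -0.2328, 0.268]
eef_rot: [0.774, 0.633, 0.001, 0.001]
contact_force: [-0.9, 0.2, 10.6]
opening: 0.158
```

```bash
python3 st.py
```

```text
{'clock': np.float64(13.475), 'tool_pos': array([ 0.5229, -0.2328,  0.268 ]), 'contact_force': array([-0.917 ,  0.1645, 10.6215]), 'moment': array([ 0.15  ,  0.2363, -0.1016]), 'opening': np.float64(0.1577)} yaw 1.3704 z [ 2.1e-03 -6.0e-04 -1.0e+00] q7 -0.26
```

Request:
carry_out:
  motion: [0,0,0,0,0,-0.02,0,0,0,0,0,-0.02]

```text
clock: 13.72
tool_pos: [0.5228, -0.2328, 0.2679]
eef_rot: [0.762, 0.648, 0.001, 0.001]
contact_force: [-2.0, 0.9, 10.4]
opening: 0.161
```

```bash
python3 st.py
```

```text
{'clock': np.float64(13.725), 'tool_pos': array([ 0.5228, -0.2328,  0.2679]), 'contact_force': array([-1.9624,  0.9256, 10.4386]), 'moment': array([ 0.1872,  0.3227, -0.1862]), 'opening': np.float64(0.1612)} yaw 1.4102 z [ 1.8e-03 -6.0e-04 -1.0e+00] q7 -0.23
```

Request:
carry_out:
  motion: [0,0,0,0,0,-0.02]

```text
clock: 13.85
tool_pos: [0.5225, -0.2328, 0.2679]
eef_rot: [0.755, 0.656, 0.0, 0.001]
contact_force: [-2.8, 0.7, 12.1]
opening: 0.151
```

```bash
python3 st.py
```

```text
{'clock': np.float64(13.85), 'tool_pos': array([ 0.5225, -0.2328,  0.2679]), 'contact_force': array([-2.8198,  0.7156, 12.1118]), 'moment': array([ 0.1449,  0.5011, -0.1958]), 'opening': np.float64(0.151)} yaw 1.4298 z [ 1.1e-03 -5.0e-04 -1.0e+00] q7 -0.21
```

One side is touching; small steps now.

Request:
carry_out:
  motion: [0,0,0,0,0,-0.012]

```text
clock: 13.98
tool_pos: [0.5224, -0.2328, 0.2679]
eef_rot: [0.751, 0.66, 0.0, 0.0]
contact_force: [-2.5, 0.4, 11.7]
opening: 0.16
```

```bash
python3 st.py
```

```text
{'clock': np.float64(13.975), 'tool_pos': array([ 0.5224, -0.2328,  0.2679]), 'contact_force': array([-2.5171,  0.3936, 11.7445]), 'moment': array([ 0.1579,  0.5924, -0.2077]), 'opening': np.float64(0.1597)} yaw 1.4415 z [ 8.e-04 -5.e-04 -1.e+00] q7 -0.2
```

Request:
carry_out:
  motion: [0,0,0,0,0,-0.012]

```text
clock: 14.1
tool_pos: [0.5222, -0.2328, 0.2679]
eef_rot: [0.747, 0.664, -0.0, 0.0]
contact_force: [-3.0, 1.1, 12.0]
opening: 0.156
```

```bash
python3 st.py
```

```text
{'clock': np.float64(14.1), 'tool_pos': array([ 0.5222, -0.2328,  0.2679]), 'contact_force': array([-3.0177,  1.1165, 11.9993]), 'moment': array([ 0.1367,  0.6745, -0.2206]), 'opening': np.float64(0.1556)} yaw 1.4534 z [ 3.e-04 -5.e-04 -1.e+00] q7 -0.19
```

Request:
carry_out:
  motion: [0,0,0,0,0,-0.012]

```text
clock: 14.22
tool_pos: [0.522, -0.2328, 0.2679]
eef_rot: [0.743, 0.669, -0.0, 0.0]
contact_force: [-3.9, 1.1, 13.2]
opening: 0.158
```

```bash
python3 st.py
```

```text
{'clock': np.float64(14.225), 'tool_pos': array([ 0.522 , -0.2328,  0.2679]), 'contact_force': array([-3.8622,  1.1122, 13.1589]), 'moment': array([ 0.13  ,  0.6874, -0.2857]), 'opening': np.float64(0.1584)} yaw 1.4652 z [-2.e-04 -5.e-04 -1.e+00] q7 -0.18
```

Request:
carry_out:
  motion: [0,0,0,0,0,-0.012]

```text
clock: 14.35
tool_pos: [0.5218, -0.2328, 0.2678]
eef_rot: [0.739, 0.673, -0.0, -0.0]
contact_force: [-4.3, 1.1, 12.3]
opening: 0.155
```

```bash
python3 st.py
```

```text
{'clock': np.float64(14.35), 'tool_pos': array([ 0.5218, -0.2328,  0.2678]), 'contact_force': array([-4.2796,  1.1231, 12.2737]), 'moment': array([ 0.1816,  0.8161, -0.3478]), 'opening': np.float64(0.155)} yaw 1.4771 z [-6.e-04 -5.e-04 -1.e+00] q7 -0.17
```

Request:
carry_out:
  motion: [0,0,0,0,0,0.01,0,0,-0.1,0,0,0,0,0,-0.15,0,0,0,0,0,-0.15,0,0,0,0,0,-0.15,0,0,0,0,0,-0.1,0,0,0,0,0,-0.1,0,0,0,0,0,0,0,0,0]
  grip_force: 35

```text
clock: 15.35
tool_pos: [0.5219, -0.2329, 0.2742]
eef_rot: [0.743, 0.669, -0.0, -0.0]
contact_force: [-2.6, -0.7, 3.8]
opening: 0.156
```

```bash
python3 st.py
```

```text
{'clock': np.float64(15.35), 'tool_pos': array([ 0.5219, -0.2329,  0.2742]), 'contact_force': array([-2.648 , -0.659 ,  3.8462]), 'moment': array([ 0.0955,  0.453 , -0.133 ]), 'opening': np.float64(0.1559)} yaw 1.4668 z [-0.001 -0.    -1.   ] q7 -0.17
```

Request:
carry_out:
  motion: [0,0,-0.1,0,0,0,0,0,-0.1,0,0,0,0,0,-0.1,0,0,0,0,0,0,0,0,0]

```text
clock: 15.85
tool_pos: [0.522, -0.2329, 0.2774]
eef_rot: [0.743, 0.669, -0.0, -0.0]
contact_force: [-3.9, 0.6, 4.0]
opening: 0.157
```

```bash
python3 st.py
```

```text
{'clock': np.float64(15.85), 'tool_pos': array([ 0.522 , -0.2329,  0.2774]), 'contact_force': array([-3.8693,  0.575 ,  3.9823]), 'moment': array([-0.0135,  0.7048, -0.0712]), 'opening': np.float64(0.1571)} yaw 1.4669 z [-6.e-04 -2.e-04 -1.e+00] q7 -0.17
```

Request:
carry_out:
  motion: [0,0,-0.2,0,0,0,0,0,-0.2,0,0,0,0,0,-0.2,0,0,0,0,0,0,0,0,0]

```text
clock: 16.35
tool_pos: [0.5228, -0.2328, 0.2833]
eef_rot: [0.743, 0.67, 0.001, 0.0]
contact_force: [-0.5, 0.8, -1.6]
opening: 0.155
```

```bash
python3 st.py
```

```text
{'clock': np.float64(16.35), 'tool_pos': array([ 0.5228, -0.2328,  0.2833]), 'contact_force': array([-0.4555,  0.8212, -1.5641]), 'moment': array([-0.0501, -0.0474, -0.0044]), 'opening': np.float64(0.1551)} yaw 1.4671 z [ 1.4e-03  2.0e-04 -1.0e+00] q7 -0.17
```

Request:
carry_out:
  motion: [0,0,-0.5,0,0,0,0,0,-0.7,0,0,0,0,0,-1,0,0,0,0,0,-1.2,0,0,0,0,0,-1.5,0,0,0,0,0,-1.5,0,0,0,0,0,-1,0,0,0,0,0,0,0,0,0]

```text
clock: 17.35
tool_pos: [0.5226, -0.233, 0.3583]
eef_rot: [0.743, 0.669, 0.0, 0.001]
contact_force: [-0.2, 0.4, -1.8]
opening: 0.154
```

```bash
python3 st.py; python3 - <<'E'
from h import *
p=snapshot('scene'); cv2.imwrite('pics/s2.png',p['frame'][:,:,::-1])
E
```

```text
{'clock': np.float64(17.35), 'tool_pos': array([ 0.5226, -0.233 ,  0.3583]), 'contact_force': array([-0.198 ,  0.4465, -1.8331]), 'moment': array([-0.0379, -0.0479,  0.0098]), 'opening': np.float64(0.1545)} yaw 1.4667 z [ 1.8e-03 -7.0e-04 -1.0e+00] q7 -0.1
```

View pics/s2.png

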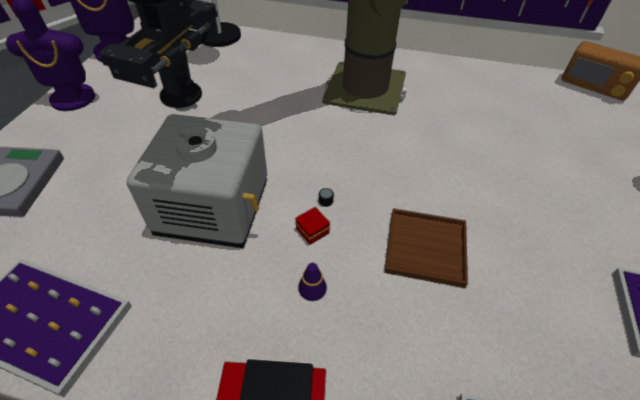

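The cap hangs in the gripper (about 178,80), the neck (195,140) is open, and the tray (428,247) and bystanders are untouched. Now across to the tray.

Request:
carry_out:
  motion: [2,-0.3,0,0,0,0,3,-0.4,0,0,0,0,4,-0.55,0,0,0,0,4,-0.55,0,0,0,0,4,-0.55,0,0,0,0,4,-0.55,0,0,0,0,4,-0.55,0,0,0,0,4,-0.55,0,0,0,0]

```text
clock: 18.4
tool_pos: [0.5113, 0.0624, 0.3569]
eef_rot: [0.742, 0.67, -0.0, -0.001]
contact_force: [-0.2, 0.1, -1.3]
opening: 0.156
```

Request:
carry_out:
  motion: [4,-0.55,0,0,0,0,4,-0.55,0,0,0,0,3,-0.5,0,0,0,0,2,-0.4,0,0,0,0,1.5,-0.2,0,0,0,0,0,0,0,0,0,0,0,0,0,0,0,0]

```text
clock: 19.27
tool_pos: [0.5057, 0.2052, 0.357]
eef_rot: [0.743, 0.669, -0.001, 0.0]
contact_force: [0.6, -0.1, -1.8]
opening: 0.154
```

```bash
python3 st.py; python3 - <<'E'
from h import *
s=monitor.get_state()
t=np.r_[np.array([.508,.219])-s['tool_pos'][:2],0]; print(R.from_quat(s['eef_rot']).inv().apply(t)*100)
p=snapshot('scene')
for m in finder.masks_of(p,'cap')[:1]:
    c=cloud(p,m['pixels']); print(m['p'],m['extent'],np.percentile(c,[2,98],0).round(4))
cv2.imwrite('pics/s3.png',cv2.resize(p['frame'][60:320,340:560,::-1],None,fx=2.3,fy=2.3))
E
```

```text
{'clock': np.float64(19.275), 'tool_pos': array([0.5057, 0.2052, 0.357 ]), 'contact_force': array([ 0.6467, -0.0733, -1.846 ]), 'moment': array([-0.0734, -0.0308,  0.0249]), 'opening': np.float64(0.1543)} yaw 1.4657 z [-5.0e-04 -1.3e-03 -1.0e+00] q7 -0.91
[ 1.39587783  0.08426192 -0.00184153]
0.67 [432.6, 126.6, 479.0, 152.5] [[0.5053 0.1727 0.2631]
 [0.5392 0.2342 0.2964]]
```

View pics/s3.png

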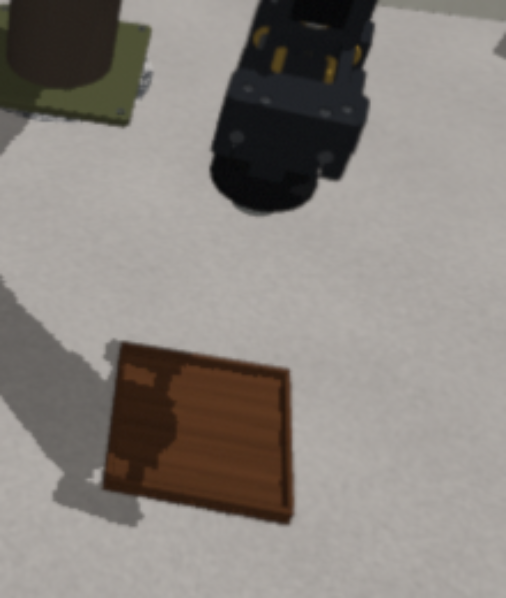

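Request:
carry_out:
  motion: [1.4,0.1,1,0,0,0,0,0,3,0,0,0,0,0,4,0,0,0,0,0,4,0,0,0,0,0,4,0,0,0,0,0,3,0,0,0,0,0,2,0,0,0,0,0,1,0,0,0]

```text
clock: 20.38
tool_pos: [0.5077, 0.2205, 0.1357]
eef_rot: [0.743, 0.67, -0.001, -0.0]
contact_force: [-1.2, 1.4, -1.7]
opening: 0.158
```

Request:
carry_out:
  motion: [0,0,0.8,0,0,0,0,0,0.5,0,0,0,0,0,0,0,0,0]

```text
clock: 20.75
tool_pos: [0.5083, 0.2201, 0.1244]
eef_rot: [0.743, 0.669, 0.0, 0.0]
contact_force: [-0.7, -0.1, -1.3]
opening: 0.152
```

```bash
python3 st.py
```

```text
{'clock': np.float64(20.75), 'tool_pos': array([0.5083, 0.2201, 0.1244]), 'contact_force': array([-0.7334, -0.0934, -1.2678]), 'moment': array([-0.0183, -0.0882,  0.0266]), 'opening': np.float64(0.1525)} yaw 1.4667 z [ 3.e-04  1.e-04 -1.e+00] q7 -1.16
```

Request:
carry_out:
  motion: [0,0,0.25,0,0,0,0,0,0.25,0,0,0,0,0,0.25,0,0,0,0,0,0.25,0,0,0,0,0,0.25,0,0,0,0,0,0.25,0,0,0,0,0,0.25,0,0,0,0,0,0.15,0,0,0]

```text
clock: 21.75
tool_pos: [0.5081, 0.22, 0.1051]
eef_rot: [0.743, 0.669, -0.0, 0.0]
contact_force: [-0.9, 0.2, -0.9]
opening: 0.157
```

Request:
carry_out:
  motion: [0,0,0.1,0,0,0,0,0,0.1,0,0,0,0,0,0.1,0,0,0]

```text
clock: 22.12
tool_pos: [0.5082, 0.22, 0.1023]
eef_rot: [0.743, 0.669, 0.0, 0.0]
contact_force: [0.3, -0.1, -1.9]
opening: 0.157
```

```bash
python3 st.py
```

```text
{'clock': np.float64(22.125), 'tool_pos': array([0.5082, 0.22  , 0.1023]), 'contact_force': array([ 0.2733, -0.1374, -1.9013]), 'moment': array([-0.0258, -0.0933, -0.0184]), 'opening': np.float64(0.1568)} yaw 1.4668 z [ 2.e-04 -0.e+00 -1.e+00] q7 -1.18
```

Request:
carry_out:
  motion: [0,0,0.08,0,0,0,0,0,0.08,0,0,0]

```text
clock: 22.38
tool_pos: [0.5082, 0.22, 0.1007]
eef_rot: [0.743, 0.669, 0.0, 0.0]
contact_force: [-1.9, -0.4, 6.7]
opening: 0.158
```

```bash
python3 st.py
```

```text
{'clock': np.float64(22.375), 'tool_pos': array([0.5082, 0.22  , 0.1007]), 'contact_force': array([-1.9363, -0.4374,  6.7312]), 'moment': array([-0.0898,  0.2272, -0.001 ]), 'opening': np.float64(0.1578)} yaw 1.4668 z [ 1.e-04 -0.e+00 -1.e+00] q7 -1.18
```

Request:
carry_out:
  motion: [0,0,0.08,0,0,0]

```text
clock: 22.5
tool_pos: [0.5081, 0.22, 0.1007]
eef_rot: [0.743, 0.669, 0.0, 0.0]
contact_force: [-3.1, -1.2, 12.1]
opening: 0.157
```

```bash
python3 st.py
```

```text
{'clock': np.float64(22.5), 'tool_pos': array([0.5081, 0.22  , 0.1007]), 'contact_force': array([-3.0889, -1.1752, 12.1363]), 'moment': array([-0.3364,  0.4743, -0.0475]), 'opening': np.float64(0.1569)} yaw 1.4668 z [ 5.e-04 -3.e-04 -1.e+00] q7 -1.18
```

Cap is on the floor. Ease off, open, retreat.

Request:
carry_out:
  motion: [0,0,-0.1,0,0,0,0,0,0,0,0,0]

```text
clock: 22.75
tool_pos: [0.5082, 0.22, 0.1009]
eef_rot: [0.743, 0.669, 0.0, 0.0]
contact_force: [0.3, -0.6, -1.3]
opening: 0.158
```

Request:
carry_out:
  motion: [0,0,0,0,0,0,0,0,0,0,0,0,0,0,0,0,0,0,0,0,0,0,0,0,0,0,0,0,0,0]
  hand: 5

```text
clock: 23.38
tool_pos: [0.5082, 0.22, 0.1009]
eef_rot: [0.743, 0.669, 0.0, 0.0]
contact_force: [0.6, 0.2, -1.0]
opening: 0.566
```

Request:
carry_out:
  motion: [0,0,-0.5,0,0,0,0,0,-1,0,0,0,0,0,-2,0,0,0,0,0,-3,0,0,0,0,0,-3,0,0,0,0,0,-3,0,0,0,0,0,-2,0,0,0,0,0,0,0,0,0]

```text
clock: 24.38
tool_pos: [0.5088, 0.2204, 0.2478]
eef_rot: [0.743, 0.669, 0.002, 0.001]
contact_force: [-0.5, -0.7, -1.0]
opening: 0.566
```

```bash
python3 st.py; python3 - <<'E'
from h import *
p=snapshot('scene'); save(p,'s4.png')
for t in ['cap','ring_cone','ring_box','loupe']:
  for m in finder.masks_of(p,t)[:1]:
    c=cloud(p,m['pixels']); print(t,m['p'],np.percentile(c,[2,98],0).round(3))
E
```

```text
{'clock': np.float64(24.375), 'tool_pos': array([0.5088, 0.2204, 0.2478]), 'contact_force': array([-0.5315, -0.6809, -1.0028]), 'moment': array([-0.0204, -0.0693, -0.0101]), 'opening': np.float64(0.5662)} yaw 1.4665 z [ 0.0034  0.0017 -1.    ] q7 -1.04
cap 0.69 [[0.498 0.188 0.028]
 [0.539 0.246 0.061]]
ring_cone 0.73 [[0.643 0.006 0.003]
 [0.68  0.05  0.078]]
ring_box 0.76 [[ 0.504 -0.038  0.004]
 [ 0.563  0.025  0.042]]
loupe 0.62 [[ 0.43  -0.014  0.004]
 [ 0.46   0.014  0.028]]
```

View pics/s4.png

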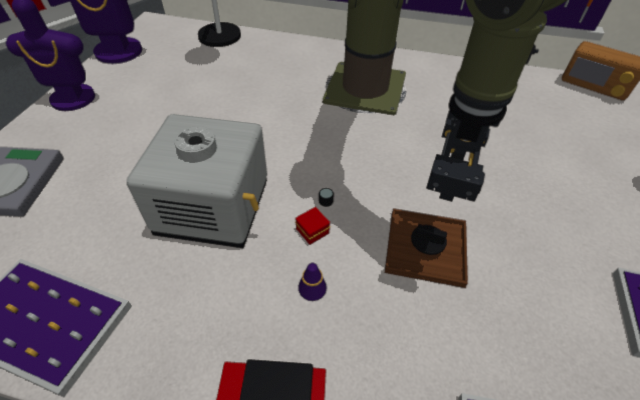

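The cap stands upright in the middle of the tray (430,238), the neck is open (197,140), and the gripper is clear above.

```bash
python3 -c "
from plant import workorder; print(workorder.finish_job())"
```

```text
the job is handed in; nothing more can be done
None
```

The pressure cap is off the steam cleaner and standing upright near the middle of the wooden tray. I handed the job in at about 24.4 s of the 72 s allowed; no verdict is reported.

- **Unscrewing:** The first stop came after about 0.69 rad, where the moment rose to 0.38 Nm. I backed off slightly, pressed the cap down about 5.9 mm, and turned it on about 0.73 rad to the end stop, felt at 0.35 Nm. It then came up under its spring and lifted straight out.
- **Setting down:** Between 1 and 3 mm/s at touch-down; the highest wrist reading was about 12 N.
- **Final picture:** The top of the cap is at about 0.061 m, which fits it standing on the tray floor. The gripper is well clear, and the ring cone, ring box and loupe match their starting positions to within a few millimetres.
- **What I could not check:** I read the forces only at the wrist and between steps. The contact forces between cap and cleaner and between cap and tray were not measured directly. Pressing depth comes from the tool's height, assuming the bar did not slip in the jaws. The height at which the spring let go and the touch-down height both fit that.

Nothing failed or disagreed in the last checks.

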